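# Issue the plywood blank that matches the sample and drop the latch bar

### The job

Find the plywood blank in the rack that has the same shape as the white-painted sample lying on the red mat, and bring it out of its lane onto the open green board, lying flat with its flat end flush against the dark stop rail. Then tip the raised latch bar over so that it drops fully down into its catch across the lane mouths, keeping the other two blanks in their lanes. Leave the samples where they lie.

Things in the scene. Friction and masses are not known exactly. Their poses are not given: they have to be found in the camera images.
- rack: fixed rack on a green base plate, 290 (x) x 380 (y) x 6 mm. Origin: on the table, under the middle of the mouth line; +x leads from lanes to board, away from the robot. Three lanes 96 mm wide run along x from -130 to the mouth at 0, centred at y = -102, 0, +102, between wooden dividers 6 mm wide, tops at z = 34 mm; open at the back and top. The open board is x = 0 to 135
- stop_mid (a point): middle of the near face of the dark wooden stop rail that ends the board: 135 mm along rack x, at z = 6 mm. The rail spans the rack's whole width, parallel to rack y, and its top is at z = 32 mm
- latch_pivot (a point): pivot of the latch bar, between steel cheeks at the -y end of the mouth: x = 12.5, y = -172, z = 24 mm in the rack frame; fixed
- catch (a point): catch at the +y end of the mouth: x = 12.5, y = +172, z = 24 mm in the rack frame, between two dark steel cheeks with tops at z = 51 mm; the bar lies here when down
- latch (a joint): latch bar: steel, 345 mm long, section 14 x 16 mm, red end grip 60 mm long, 150 g; turns in the vertical plane through pivot and catch. 0: level, down in the catch across all mouths. pi/2: upright. 1.95: leaning outwards (to rack -y) on its stop, the start. Almost no friction: past upright it falls to 0 by itself, damped, in under 2 s. Anything under it holds it up
- latch_end (a point): free end of the latch bar, on its centre line, 345 mm from the pivot
- sample_mat: fixed red mat 150 x 150 x 3 mm beside the rack; the sample to match lies on it. Origin: centre of underside
- done_sheet: fixed cardboard sheet 270 x 140 x 3 mm; samples of jobs already done lie on it, they do not count. Origin: centre of underside
- blank_arch: raw plywood blank 80 (y) x 90 (x) x 15 mm, 90 g, flat in a lane, its flat 80 mm end to +x (the board). half-round end: an 80 wide x 50 long rectangle whose side towards -x ends in a half circle of radius 40 centred 5 mm to -x of the origin. Origin: underside, on the centre line, 45 mm from either end
- blank_gable: raw plywood blank 80 (y) x 90 (x) x 15 mm, 90 g, flat in a lane, its flat 80 mm end to +x (the board). pointed end like a house front: an 80 wide x 50 long rectangle whose side towards -x rises to a right-angled point on the centre line. Origin: underside, on the centre line, 45 mm from either end
- blank_tee: raw plywood blank 80 (y) x 90 (x) x 15 mm, 90 g, flat in a lane, its flat 80 mm end to +x (the board). T shape: a cross bar 80 wide x 30 long at the +x end, and a stem 32 wide x 60 long on the centre line, ending square at -x. Origin: underside, on the centre line, 45 mm from either end
- sample_arch: finished sample painted white, same shape and size as blank_arch (half-round end, 80 x 90 x 15 mm), any yaw, lying on the red mat or on the cardboard sheet. Same origin and axes as the blank
- sample_gable: finished sample painted white, same shape and size as blank_gable (pointed end like a house front, 80 x 90 x 15 mm), any yaw, lying on the red mat or on the cardboard sheet. Same origin and axes as the blank
- sample_tee: finished sample painted white, same shape and size as blank_tee (T shape, 80 x 90 x 15 mm), any yaw, lying on the red mat or on the cardboard sheet. Same origin and axes as the blank
Mind the look-alikes: they are no part of the job. Of the things that look like the sample_mat, the smaller one is meant.

How it is judged (in metres and radians):
On the way, in this order (a step that is already met when the one before it is completed fails the run):
1. the blank of the sample's shape lies flat on the board, flush against the stop rail, while the latch bar is still raised (((horizontal distance between sample_arch and sample_mat below 0.06 m and x of blank_arch in the frame of rack between 0.085 and 0.097 m and z of blank_arch in the frame of rack below 0.01 m and y of blank_arch in the frame of rack between -0.15 and 0.15 m and angle between blank_arch's own z axis and vertical below 0.08 rad and angle between the x axis of blank_arch and the x axis of rack, either way round below 0.09 rad and x of each of blank_gable, blank_tee in the frame of rack below -0.035 m) or (horizontal distance between sample_gable and sample_mat below 0.06 m and x of blank_gable in the frame of rack between 0.085 and 0.097 m and z of blank_gable in the frame of rack below 0.01 m and y of blank_gable in the frame of rack between -0.15 and 0.15 m and angle between blank_gable's own z axis and vertical below 0.08 rad and angle between the x axis of blank_gable and the x axis of rack, either way round below 0.09 rad and x of each of blank_arch, blank_tee in the frame of rack below -0.035 m) or (horizontal distance between sample_tee and sample_mat below 0.06 m and x of blank_tee in the frame of rack between 0.085 and 0.097 m and z of blank_tee in the frame of rack below 0.01 m and y of blank_tee in the frame of rack between -0.15 and 0.15 m and angle between blank_tee's own z axis and vertical below 0.08 rad and angle between the x axis of blank_tee and the x axis of rack, either way round below 0.09 rad and x of each of blank_arch, blank_gable in the frame of rack below -0.035 m)) and value of joint latch above 0.3 rad), for 0.2 s.
2. the latch bar is down in its catch (value of joint latch below 0.04 rad), for 0.2 s.
At the end, for the whole second after the job is handed in: The blank matching the sample on the red mat lies flat on the board, flat end within 5 mm of the stop rail and 0.09 rad of parallel; the other two are in their lanes behind the bar (origins at rack x < -35 mm); the latch bar is down (joint < 0.04 rad); all blanks at rest (((horizontal distance between sample_arch and sample_mat below 0.06 m and x of blank_arch in the frame of rack between 0.085 and 0.097 m and z of blank_arch in the frame of rack below 0.01 m and y of blank_arch in the frame of rack between -0.15 and 0.15 m and angle between blank_arch's own z axis and vertical below 0.08 rad and angle between the x axis of blank_arch and the x axis of rack, either way round below 0.09 rad and x of each of blank_gable, blank_tee in the frame of rack below -0.035 m) or (horizontal distance between sample_gable and sample_mat below 0.06 m and x of blank_gable in the frame of rack between 0.085 and 0.097 m and z of blank_gable in the frame of rack below 0.01 m and y of blank_gable in the frame of rack between -0.15 and 0.15 m and angle between blank_gable's own z axis and vertical below 0.08 rad and angle between the x axis of blank_gable and the x axis of rack, either way round below 0.09 rad and x of each of blank_arch, blank_tee in the frame of rack below -0.035 m) or (horizontal distance between sample_tee and sample_mat below 0.06 m and x of blank_tee in the frame of rack between 0.085 and 0.097 m and z of blank_tee in the frame of rack below 0.01 m and y of blank_tee in the frame of rack between -0.15 and 0.15 m and angle between blank_tee's own z axis and vertical below 0.08 rad and angle between the x axis of blank_tee and the x axis of rack, either way round below 0.09 rad and x of each of blank_arch, blank_gable in the frame of rack below -0.035 m)) and value of joint latch below 0.04 rad and linear speed of each of blank_arch, blank_gable, blank_tee below 0.02 m/s); the robot touches nothing.
It fails at once if a blank that does not match the sample is brought out of its lane ((not (horizontal distance between sample_arch and sample_mat below 0.06 m) and x of blank_arch in the frame of rack above -0.01 m) or (not (horizontal distance between sample_gable and sample_mat below 0.06 m) and x of blank_gable in the frame of rack above -0.01 m) or (not (horizontal distance between sample_tee and sample_mat below 0.06 m) and x of blank_tee in the frame of rack above -0.01 m)).
It fails at once if a sample is moved by more than 30 mm (distance of any of sample_arch, sample_gable, sample_tee from where it was at the start of the episode above 0.03 m).
It also fails if it takes over 48 s, if anything falls off the work surface, if the arm or the gripper's body presses on something with over 40 N, if the wrist force passes 120 N, or if a joint passes its speed limit or range.

### The arm

A 6-joint arm with a two-finger parallel gripper is mounted at the origin on the work surface. World frame = base frame: x ahead of the robot, y to its left, z up, the work surface at z = 0. Lengths are in m, angles in degrees, forces in N, time in s.
With the tool pointing down it reaches from about 0.35 to 0.875 m from the base axis. Payload 4.2 kg.
Tool frame: the origin (TCP) lies on the front face of the gripper's body, between the roots of the fingers; the fingertips stand 70 mm ahead of it and the grasp point (between the pads) lies 51 mm ahead of it; z points along the fingers, y is the line along which they close (so a half turn about z gives the same grasp; the last joint's range is limited). The gripper opens to 87 mm and grips with 3 to 60 N. Pads are 19 mm wide; open, the fingers measure 117 mm over their backs; the gripper's body (75 mm by 190 mm) begins 51 mm behind the grasp point.
Start: joints at [-60.069, 22.042, 0.453, 0, -68.411, -14.817], TCP at [0.163, -0.603, 0.292] pointing down, gripper open.
Joint ranges: [-179.83, 179.83], [-69.29, 118.12], [-61.27, 80.66], [-181.25, 117.63], [-171.15, -9.14], [-177.46, 177.46]. Speed limits (degrees/s): [159.86, 159.86, 180, 180, 180, 180].

### API

Orientations are given as a 3x3 rotation matrix whose columns are the frame's x, y, z axes.
In Python, from station import r gives the robot as it stands.
- The arm moves only by the shell command python3 -m pendant 'ROWS' [OPENING]. ROWS is JSON, a list of rows, each a list of 2 entries, a list of its own where there are three numbers: the shift along the tool's x, y, z in mm, then the turn, a rotation vector about the tool's x, y, z in rad. A call has 1 to 10 rows; each row is the pose to reach, as a shift and turn from the pose commanded when the call began, along the tool's axes at that moment; what a row does not reach only later rows make up. A row lasts 1/10 s, in which the tool goes at most 50 mm and 8.59 degrees, less where a joint would pass 70% of its speed; a pose out of reach is approached as far as the arm can. A call with a gripper value outside its range is refused whole. OPENING is the opening, from 0 (shut) to 1 (fully open), set as the call begins (- or left out, the last holds). The fingers move at their own pace and stop on an object; the grip force is fixed at half the most. Time passes only in rows, so rows that repeat a pose let the fingers close. It gives the time, the measured TCP pose, the force, the opening and the grip force at its end, in the units of the state.
- r.sense(): the state, without advancing time (a new reading comes with each control period).
- r.capture(name): name is "scene" or "side" or "wrist"; returns a dict with "frame" (420x560x3 uint8, red, green, blue), "vertical_fov" (degrees; the focal length in pixels is half the picture's height over the tangent of half this angle, whatever the lens; pixels are square), "cx", "cy" (the principal point, pixels), "distortion" ([k1, k2, p1, p2, k3] as OpenCV has them; the pictures are not rectified), "rvec" (rotation vector, rad) and "tvec" (3), from world to camera coordinates, as OpenCV has them. Camera axes: x right, y down, z forward; pixel columns grow to the right and rows downward; lengths in m; the calibration is good to about 2 mm. A picture is of the moment at which its call begins. There is no depth.
- r.finish_job(): hands the job in; it is judged then, once.
The state is a dict: "time_s": time; "joints": joint angles; "joint_velocities": joint speeds; "effort": joint torques, N m; "tcp_pos": TCP position; "ee_rot": TCP orientation; "wrist_force": force on the tool from outside, world axes, zero at the start; "moment": the same for the moment, N m; "gripper_width": opening from 0.0 (shut) to 1.0 (fully open); "gripper_force": force on a finger pad.
Only numpy, scipy, OpenCV 4.12 (cv2) and the standard library are available. Lean on these libraries where they do the work, as an engineer would, in place of code of your own. Each camera call takes 0.05 s, during which the arm holds its last target. There are 200 camera calls.

## Working session

There is one attempt and no reset: what is moved stays moved. The work goes in short steps, Python scripts to look and compute and a shell command to move; the robot and the scene stay as the last step left them, time stands still between calls to the robot, and variables do not carry over. Pictures are saved under pics/ and viewed, at most 10 in all, crops included, and the job is handed in when it is done.

```bash
mkdir -p pics; ls
python3 - <<'E'
from station import r
import cv2,pickle
d={}
for n in("scene","side"):
    c=r.capture(n);d[n]=c;cv2.imwrite(f"pics/{n}0.png",c["frame"][:,:,::-1])
    print(n,c["vertical_fov"],c["cx"],c["cy"],c["distortion"],c["rvec"],c["tvec"])
pickle.dump(d,open("cams.pkl","wb"))
s=r.sense();print(s["time_s"],s["tcp_pos"],s["ee_rot"],s["gripper_width"])
E
```

```text
pics
scene 54.006953115798396 281.2536432003525 212.73778806216583 [0.03579633 0.         0.         0.         0.        ] [ 0.83612418  2.63345798 -0.99991052] [ 0.38128979 -0.17416641  1.15537268]
side 48.52787795423319 283.2593915431853 209.77853056202486 [-0.10397463  0.          0.          0.          0.        ] [ 0.07952444 -2.89303961  1.11598579] [0.49431557 0.04368479 1.20682292]
0.1 [ 0.16288229 -0.60298071  0.29127572] [[-9.65441328e-01 -2.60619747e-01 -6.24296105e-04]
 [-2.60620467e-01  9.65439560e-01  1.85135506e-03]
 [ 1.20220469e-04  1.95007903e-03 -9.99998091e-01]] 1.006176319835178
```

View pics/scene0.png

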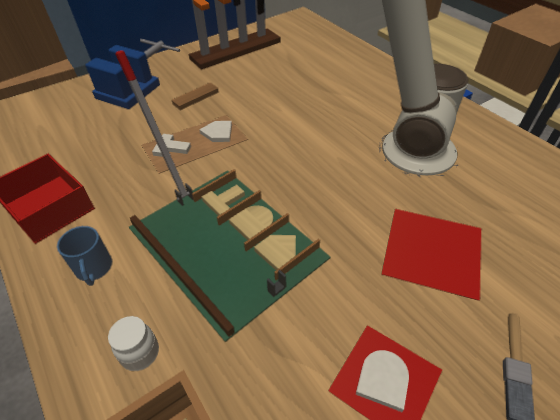

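View pics/side0.png

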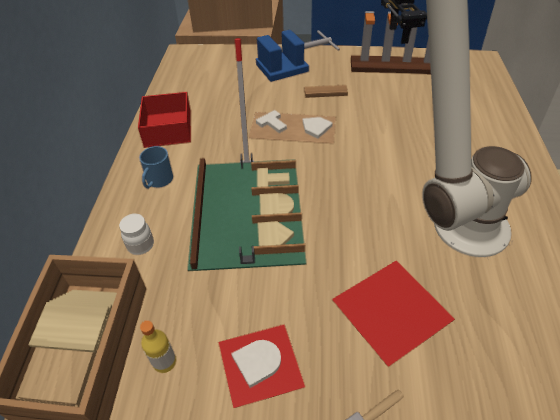

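The possible matches:
- **Red mats:** the small one at scene (385,375), the big one at (435,250), and a red tray at (45,195). The smaller mat is meant, and it carries the half-round sample.
- **Cardboard samples, which don't count:** tee at (170,147) and gable at (217,131).
- **Blanks in the lanes:** tee at (222,200), arch at (255,218) and gable at (280,248).

I choose the arch in the middle lane and check it in a close crop.

Run:
```python
import cv2,pickle
d=pickle.load(open("cams.pkl","rb"))
f=d["scene"]["frame"][:,:,::-1]
c=cv2.resize(f[172:332,127:335],None,fx=3.7,fy=3.7,interpolation=cv2.INTER_CUBIC)
g=cv2.resize(f[325:420,325:445],None,fx=1.5,fy=1.5); c[-g.shape[0]:,-g.shape[1]:]=g
cv2.imwrite("pics/crop1.png",c)
f=d["side"]["frame"][:,:,::-1]
c=cv2.resize(f[145:275,180:320],None,fx=4.6,fy=4.6,interpolation=cv2.INTER_CUBIC)
cv2.imwrite("pics/crop2.png",c)
```

```text
(no output)
```

View pics/crop1.png

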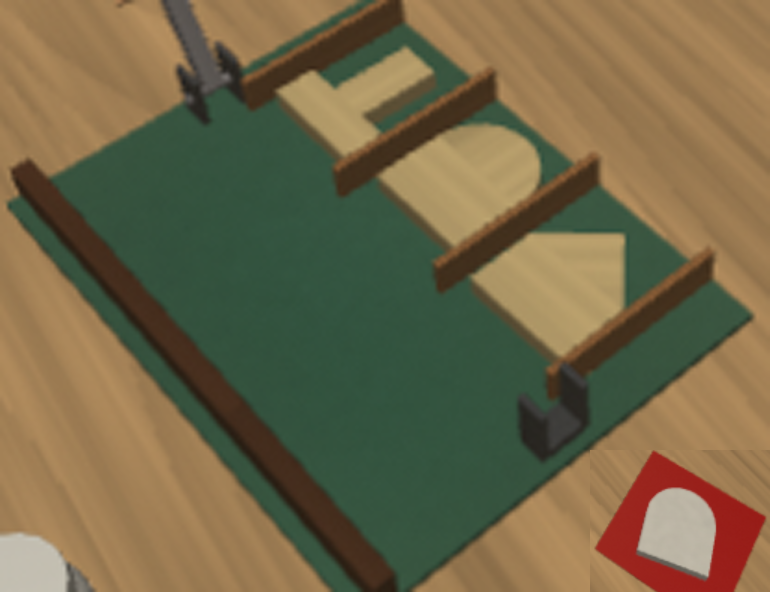

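View pics/crop2.png

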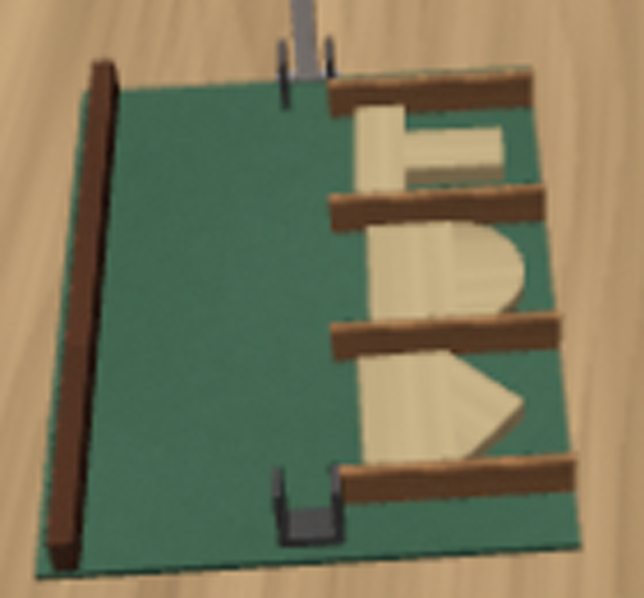

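The crops confirm it: the sample on the small mat has a half-round end, and the arch blank is in the middle lane. In the scene crop its front edge runs from (380,178) to (455,245), with the tee on the latch side and the gable on the catch side. Next I fit the rack pose from the divider tops.

```bash
cat > h.py <<'E'
import cv2,pickle,numpy as np
from scipy.optimize import least_squares
def K(c):
    f=c["frame"].shape[0]/2/np.tan(np.radians(c["vertical_fov"])/2); return np.array([[f,0,c["cx"]],[0,f,c["cy"]],[0,0,1.]])
def proj(c,P): return cv2.projectPoints(np.array(P,float),np.array(c["rvec"],float),np.array(c["tvec"],float),K(c),np.array(c["distortion"],float))[0][:,0]
def topl(c,uv,z):
    uv=np.array(uv,float).reshape(-1,1,2)
    n=cv2.undistortPoints(uv,K(c),np.array(c["distortion"],float))[:,0]
    R=cv2.Rodrigues(np.array(c["rvec"],float))[0];t=np.array(c["tvec"],float).ravel()
    o=-R.T@t; d=np.c_[n,np.ones(len(n))]@R
    return o+d*((z-o[2])/d[:,2])[:,None]
def w(p,P):
    P=np.array(P,float);c,s=np.cos(p[2]),np.sin(p[2]);return P@np.array([[c,s,0],[-s,c,0],[0,0,1]])+[p[0],p[1],0]
def inv(p,W):
    c,s=np.cos(p[2]),np.sin(p[2]);return (np.array(W)-[p[0],p[1],0])@np.array([[c,-s,0],[s,c,0],[0,0,1]])
E
python3 - <<'E'
from h import *
d=pickle.load(open("cams.pkl","rb"))
P=lambda x,y:[x,y,.034]
sc=[(0,-.153,245,85),(0,-.051,337,168),(0,.051,438,263),(0,.153,550,375),(-.13,-.051,493,72),(-.13,.051,597,157),(-.13,.153,712,252)]
si=[(0,-.153,331,84),(0,-.051,331,201),(0,.051,332,328),(0,.153,340,470),(-.13,-.153,531,76),(-.13,-.051,543,190),(-.13,.051,558,318),(-.13,.153,576,460)]
o={"scene":(3.7,127,172,sc),"side":(4.6,180,145,si)}
def res(p,full=False):
    out=[]
    for n,(k,a,b,L) in o.items():
        uv=np.array([(u/k+a,v/k+b) for _,_,u,v in L])
        out.append((proj(d[n],w(p,[P(x,y) for x,y,_,_ in L]))-uv))
    return np.vstack(out) if full else np.vstack(out).ravel()
best=min((least_squares(res,[.5,0,y0],loss="soft_l1") for y0 in np.arange(-3,3,1)),key=lambda s:s.cost)
p=best.x;print(p,np.degrees(p[2]),res(p,True).round(1).tolist())
np.save("rack.npy",p)
un=lambda n,L:[(u/o[n][0]+o[n][1],v/o[n][0]+o[n][2]) for u,v in L]
print("front",inv(p,topl(d["scene"],un("scene",[(380,178),(455,245)]),.021)),inv(p,topl(d["side"],un("side",[(367,226),(371,321),(525,271)]),.021)))
print("rail",inv(p,topl(d["side"],un("side",[(113,62),(78,545)]),.032)))
print("mat->sample",topl(d["scene"],[(385,378)],.018))
for n,q in dict(stop=[.135,0,0],mid=[0,0,0],back=[-.13,0,0],piv=[.0125,-.172,.024],end=[.0125,-.172-.345*np.sin(.379),.024+.345*np.cos(.379)]).items():
    W=w(p,[q])[0];print(n,W.round(4),np.hypot(*W[:2]).round(3))
print("endpix",[(n,proj(d[n],w(p,[[.0125,-.172-.345*np.sin(.379),.024+.345*np.cos(.379)]]))) for n in d])
E
```

```text
[ 0.58222517 -0.02926818  0.11594513] 6.643166419791605 [[-0.0, -1.0], [-0.2, 0.1], [-0.1, 0.6], [0.2, -0.4], [0.8, -0.9], [0.7, -0.7], [0.8, -0.6], [-1.3, 0.1], [-1.1, -0.2], [-1.0, 0.2], [-2.5, 0.8], [0.4, -0.4], [0.4, -0.3], [0.2, -0.3], [-0.4, 0.1]]
front [[-0.02120937 -0.03606798  0.021     ]
 [-0.02281815  0.03769668  0.021     ]] [[-0.0234029  -0.04045696  0.021     ]
 [-0.02418512  0.03514199  0.021     ]
 [-0.11433507  0.00258108  0.021     ]]
rail [[ 0.13501898 -0.18709557  0.032     ]
 [ 0.13061903  0.18965959  0.032     ]]
mat->sample [[0.52563004 0.40254662 0.018     ]]
stop [ 0.7163 -0.0137  0.    ] 0.716
mid [ 0.5822 -0.0293  0.    ] 0.583
back [ 0.4531 -0.0443  0.    ] 0.455
piv [ 0.6145 -0.1987  0.024 ] 0.646
end [ 0.6293 -0.3255  0.3445] 0.708
endpix [('scene', array([[120.36692157,  51.05457216]])), ('side', array([[237.62117753,  38.57192333]]))]
```

The rack pose fits well. The rail comes out at 0.131–0.135, and the latch end projects within 3 px of where it appears. The arch's front is at rack x ≈ -23 mm and its apex at -114 mm. The plan is to straddle the round end with part-open fingers and push it to the rail.

```bash
cat > go.py <<'E'
import sys,numpy as np
from h import w
from station import r
from scipy.spatial.transform import Rotation as Ro
p=np.load("rack.npy")
def rep(*targets):   # targets: TCP points in rack frame (x,y,z m); tool y along rack y, tool x along -rack x
    s=r.sense();R=np.array(s["ee_rot"]);t=np.array(s["tcp_pos"])
    c,q=np.cos(p[2]),np.sin(p[2]);G=np.array([[-c,-q,0],[-q,c,0],[0,0,-1.]])
    print("t",s["time_s"],"rotvec",Ro.from_matrix(R.T@G).as_rotvec().round(4),"F",np.round(s["wrist_force"],1),"w",round(s["gripper_width"],3))
    for T in targets: print(T,"-> mm",(R.T@(w(p,[T])[0]-t)*1000).round(1))
    print("tcp rack",np.round((np.array([[c,q],[-q,c]])@(t[:2]-p[:2])),4),t[2].round(4))
if __name__=="__main__": rep(*eval(sys.argv[1]))
E
python3 go.py '[(-.135,0,.29)]'
python3 -m pendant '[[[-20,22,0],[0,0,0.01]],[[-55,61,0],[0,0,0.03]],[[-90,100,0],[0,0,0.05]],[[-125,139,0],[0,0,0.07]],[[-160,178,0],[0,0,0.09]],[[-195,217,0],[0,0,0.11]],[[-230,255,0],[0,0,0.13]],[[-265,294,0],[0,0,0.148]],[[-300,333,0],[0,0,0.148]],[[-335,371,0],[0,0,0.148]]]' 0.46
python3 go.py '[(-.135,0,.15),(-.135,0,.082)]'
```

```text
t 0.1 rotvec [ 0.0019 -0.0003  0.1477] F [ 0.1  0.2 -0.7] w 1.006
(-0.135, 0, 0.29) -> mm [-420.8  464.5    2.1]
tcp rack [-0.4829 -0.5213] 0.2913
time_s: 1.1
tcp_pos: [0.3806, -0.1737, 0.2923]
ee_rot: [[-0.993, -0.116, 0.0], [-0.116, 0.993, 0.0], [-0.0, 0.0, -1.0]]
wrist_force: [0.4, -0.8, -0.2]
gripper_width: 0.463
gripper_force: 0.0
t 1.1 rotvec [ 0.0001  0.0004 -0.0001] F [ 0.4 -0.8 -0.2] w 0.463
(-0.135, 0, 0.15) -> mm [-82.  120.1 142.3]
(-0.135, 0, 0.082) -> mm [-81.9 120.1 210.3]
tcp rack [-0.217  -0.1202] 0.2923
```

```bash
python3 -m pendant '[[[-20,29,0],[0,0,0]],[[-40,59,20],[0,0,0]],[[-60,89,50],[0,0,0]],[[-71,105,80],[0,0,0]],[[-71,105,110],[0,0,0]],[[-71,105,135],[0,0,0]],[[-71,105,140],[0,0,0]],[[-71,105,140],[0,0,0]],[[-71,105,140],[0,0,0]],[[-71,105,140],[0,0,0]]]'
python3 go.py '[(-.135,0,.15),(-.135,0,.082)]'
python3 - <<'E'
from station import r
import cv2
cv2.imwrite("pics/w1.png",r.capture("wrist")["frame"][:,:,::-1])
E
```

```text
time_s: 2.1
tcp_pos: [0.4396, -0.0632, 0.1536]
ee_rot: [[-0.993, -0.115, 0.003], [-0.115, 0.993, 0.0], [-0.003, 0.0, -1.0]]
wrist_force: [-0.3, 0.0, 0.2]
gripper_width: 0.462
gripper_force: 0.0
t 2.1 rotvec [ 0.0001  0.0031 -0.0003] F [-0.3  0.   0.2] w 0.462
(-0.135, 0, 0.15) -> mm [-10.6  17.3   3.6]
(-0.135, 0, 0.082) -> mm [-10.4  17.2  71.6]
tcp rack [-0.1456 -0.0172] 0.1536
```

View pics/w1.png

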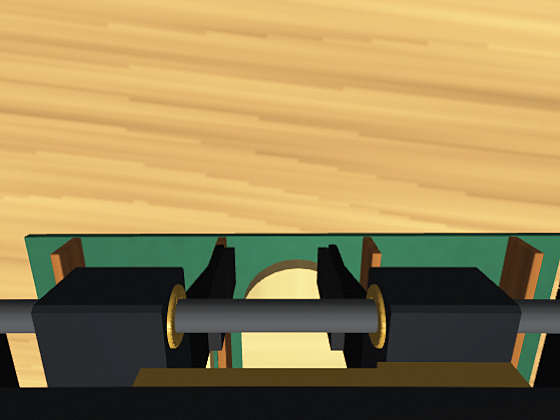

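The wrist view shows the arch apex at (295,262), centred between dividers at 222 and 372. The fingers are centred at about 277, so the hand is off by about 17 mm in y, as computed. I correct this before lowering.

```bash
python3 -m pendant '[[[-10,17,0],[0,0.003,0]],[[-10,17,0],[0,0.003,0]],[[-10,17,0],[0,0.003,0]],[[-10,17,0],[0,0.003,0]]]'; python3 go.py '[(-.135,0,.082)]'
```

```text
time_s: 2.55
tcp_pos: [0.4465, -0.0455, 0.1525]
ee_rot: [[-0.993, -0.115, -0.003], [-0.115, 0.993, -0.0], [0.003, 0.0, -1.0]]
wrist_force: [0.6, -0.3, -0.3]
gripper_width: 0.462
gripper_force: 0.0
t 2.55 rotvec [ 0.0001 -0.0027 -0.0004] F [ 0.6 -0.3 -0.3] w 0.462
(-0.135, 0, 0.082) -> mm [-1.9  0.4 70.5]
tcp rack [-0.1367 -0.0004] 0.1525
```

```bash
python3 -m pendant '[[[0,0,20],[0,0,0]],[[0,0,45],[0,0,0]],[[0,0,60],[0,0,0]],[[0,0,68],[0,0,0]],[[0,0,70],[0,0,0]],[[0,0,70],[0,0,0]],[[0,0,70],[0,0,0]]]'; python3 go.py '[(-.115,0,.082),(-.03,0,.082),(.041,0,.082)]'
python3 - <<'E'
from station import r
import cv2
cv2.imwrite("pics/w2.png",r.capture("wrist")["frame"][:,:,::-1])
E
```

```text
time_s: 3.25
tcp_pos: [0.447, -0.0452, 0.0829]
ee_rot: [[-0.993, -0.116, -0.001], [-0.116, 0.993, -0.0], [0.001, 0.0, -1.0]]
wrist_force: [0.6, 0.7, 0.6]
gripper_width: 0.459
gripper_force: 0.0
t 3.25 rotvec [ 0.0001 -0.0015 -0.0001] F [0.6 0.7 0.6] w 0.459
(-0.115, 0, 0.082) -> mm [-21.1   0.2   0.9]
(-0.03, 0, 0.082) -> mm [-106.1    0.2    0.8]
(0.041, 0, 0.082) -> mm [-177.1    0.2    0.7]
tcp rack [-0.1361 -0.0002] 0.0829
```

View pics/w2.png

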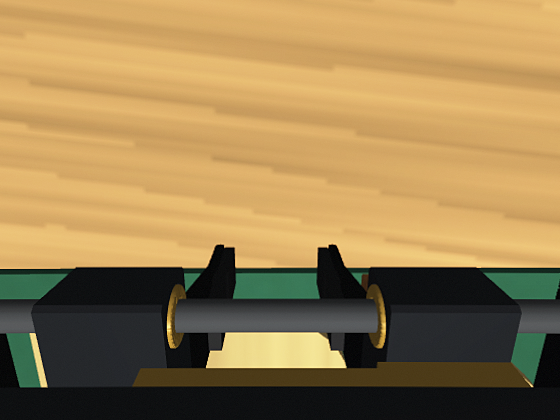

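The fingers are down in the lane, on either side of the arch's centre line at about (278,345). Now I push.

```bash
python3 -m pendant '[[[-8,0,0],[0,0,0]],[[-18,0,0],[0,0,0]],[[-28,0,0],[0,0,0]],[[-38,0,0],[0,0,0]],[[-48,0,0],[0,0,0]],[[-60,0,0],[0,0,0]],[[-72,0,0],[0,0,0]],[[-84,0,0],[0,0,0]],[[-96,0,0],[0,0,0]],[[-106,0,0],[0,0,0]]]'; python3 -m pendant '[[[-10,0,0],[0,0,0]],[[-20,0,0],[0,0,0]],[[-30,0,0],[0,0,0]],[[-40,0,0],[0,0,0]],[[-48,0,0],[0,0,0]],[[-54,0,0],[0,0,0]],[[-58,0,0],[0,0,0]],[[-60,0,0],[0,0,0]],[[-60,0,0],[0,0,0]],[[-60,0,0],[0,0,0]]]' ; python3 go.py '[(.041,0,.082)]'
python3 - <<'E'
from station import r
import cv2
f=r.capture("side")["frame"][145:275,180:320,::-1]
cv2.imwrite("pics/s2.png",cv2.resize(f,None,fx=4.6,fy=4.6,interpolation=cv2.INTER_CUBIC))
E
```

```text
time_s: 4.3
tcp_pos: [0.553, -0.0328, 0.0819]
ee_rot: [[-0.993, -0.116, -0.003], [-0.116, 0.993, -0.0], [0.003, -0.0, -1.0]]
wrist_force: [-1.5, -0.3, 2.0]
gripper_width: 0.459
gripper_force: 0.8
time_s: 5.3
tcp_pos: [0.6116, -0.026, 0.0818]
ee_rot: [[-0.993, -0.115, -0.002], [-0.115, 0.993, -0.0], [0.002, 0.0, -1.0]]
wrist_force: [-0.2, 0.2, 0.1]
gripper_width: 0.464
gripper_force: 0.1
t 5.3 rotvec [ 0.0001 -0.0021 -0.0002] F [-0.2  0.2  0.1] w 0.464
(0.041, 0, 0.082) -> mm [-11.4   0.1  -0.3]
tcp rack [ 0.0296 -0.0001] 0.0818
```

View pics/s2.png

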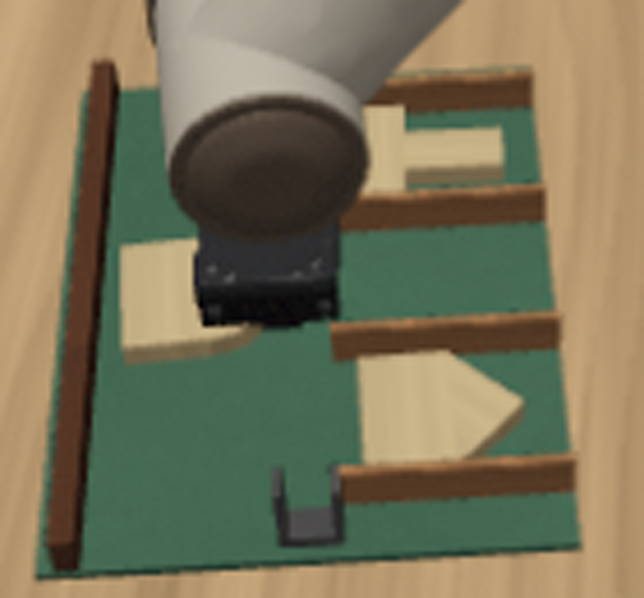

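The arch has come out straight; its front edge in the crop runs from (120,245) to (125,350), roughly 12–15 mm short of the rail. I continue gently and watch the force.

```bash
python3 -m pendant '[[[-4,0,0],[0,0,0]],[[-7,0,0],[0,0,0]],[[-9,0,0],[0,0,0]],[[-11,0,0],[0,0,0]],[[-11,0,0],[0,0,0]]]'; python3 go.py '[(.041,0,.082)]'; python3 -m pendant '[[[-1,0,0],[0,0,0]],[[-2,0,0],[0,0,0]],[[-2,0,0],[0,0,0]],[[-2,0,0],[0,0,0]]]'|grep force;  python3 go.py '[(.041,0,.082)]'
```

```text
time_s: 5.85
tcp_pos: [0.6226, -0.0247, 0.0816]
ee_rot: [[-0.993, -0.115, -0.003], [-0.115, 0.993, -0.0], [0.003, 0.0, -1.0]]
wrist_force: [-0.1, -0.0, -0.1]
gripper_width: 0.459
gripper_force: 0.3
t 5.85 rotvec [ 0.     -0.0031 -0.0002] F [-0.1 -0.  -0.1] w 0.459
(0.041, 0, 0.082) -> mm [-0.4  0.1 -0.4]
tcp rack [ 0.0406 -0.0001] 0.0816
wrist_force: [-5.1, 0.7, 2.3]
gripper_force: 2.2
t 6.25 rotvec [ 0.     -0.0059 -0.0005] F [-5.1  0.7  2.3] w 0.464
(0.041, 0, 0.082) -> mm [ 0.2  0.2 -0.6]
tcp rack [ 0.0412 -0.0002] 0.0814
```

The contact force rises just where predicted, at 41 mm. One more small press to seat it, then I back off and rise for a look.

```bash
python3 -m pendant '[[[-1,0,0],[0,0,0]],[[-1.5,0,0],[0,0,0]],[[-1.5,0,0],[0,0,0]]]'|grep force; python3 -m pendant '[[[4,0,0],[0,0,0]],[[12,0,0],[0,0,0]],[[20,0,0],[0,0,0]],[[20,0,-30],[0,0,0]],[[20,0,-75],[0,0,0]],[[20,0,-125],[0,0,0]],[[50,0,-170],[0,0,0]],[[90,0,-220],[0,0,0]],[[130,0,-270],[0,0,0]],[[160,0,-310],[0,0,0]]]' 0
python3 -m pendant '[[[0,0,0],[0,0,0]],[[0,0,0],[0,0,0]],[[0,0,0],[0,0,0]]]' >/dev/null
python3 go.py '[(0.0125,-.34,.395),(0.0125,-.345,.395)]'
python3 - <<'E'
from station import r
import cv2
c=r.capture("side");cv2.imwrite("pics/s3.png",cv2.resize(c["frame"][145:275,180:320,::-1],None,fx=4.6,fy=4.6,interpolation=cv2.INTER_CUBIC))
E
```

```text
wrist_force: [-7.1, -0.6, 4.0]
gripper_force: 3.5
time_s: 7.55
tcp_pos: [0.4858, -0.0407, 0.3684]
ee_rot: [[-0.993, -0.116, -0.001], [-0.116, 0.993, 0.0], [0.001, 0.0, -1.0]]
wrist_force: [0.2, 0.7, -0.0]
gripper_width: 0.009
gripper_force: 0.0
t 7.85 rotvec [ 0.0004 -0.0036 -0.0002] F [ 0.1  0.4 -0.9] w 0.008
(0.0125, -0.34, 0.395) -> mm [-108.3 -339.9  -29.6]
(0.0125, -0.345, 0.395) -> mm [-108.3 -344.9  -29.6]
tcp rack [-0.0958 -0.    ] 0.3659
```

View pics/s3.png

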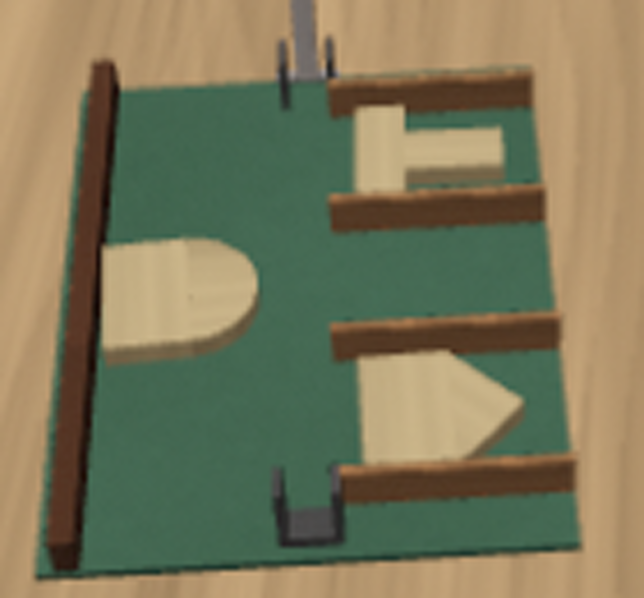

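The arch lies flush against the rail along crop x≈103, square to it, and the tee and gable are still in their lanes. The bar is still raised. Next I go around to the outer side of the bar's end, staying high with the fingers closed.

```bash
python3 -m pendant '[[[0,-15,-20],[0,0,0]],[[0,-55,-27],[0,0,0]],[[0,-100,-27],[0,0,0]],[[0,-145,-27],[0,0,0]],[[0,-190,-27],[0,0,0]],[[0,-235,-27],[0,0,0]],[[0,-280,-27],[0,0,0]],[[0,-320,-27],[0,0,0]],[[0,-345,-27],[0,0,0]],[[0,-345,-27],[0,0,0]]]' >/dev/null; python3 -m pendant '[[[0,0,0],[0,0,0]],[[0,0,0],[0,0,0]],[[0,0,0],[0,0,0]],[[0,0,0],[0,0,0]]]' >/dev/null; python3 go.py '[(0.0125,-.345,.392)]'
python3 - <<'E'
from h import *
d=pickle.load(open("cams.pkl","rb"));p=np.load("rack.npy")
print(inv(p,topl(d["side"],[(258/4.6+180,290/4.6+145),(103/4.6+180,248/4.6+145),(103/4.6+180,345/4.6+145)],.021)))
E
```

```text
t 9.3 rotvec [-0.0003 -0.0025  0.0013] F [-0.1  0.7 -0.3] w 0.0
(0.0125, -0.345, 0.392) -> mm [-107.8   -0.9    1.8]
tcp rack [-0.0953 -0.3442] 0.3941
[[ 0.04063549  0.00656224  0.021     ]
 [ 0.13306246 -0.0337301   0.021     ]
 [ 0.12823954  0.04270306  0.021     ]]
```

```bash
python3 -m pendant '[[[-30,0,1],[0,0,0]],[[-65,0,2],[0,0,0]],[[-95,0,2],[0,0,0]],[[-108,0,2],[0,0,0]],[[-108,0,2],[0,0,0]],[[-108,0,2],[0,0,0]],[[-108,0,2],[0,0,0]]]' >/dev/null; python3 go.py '[(0.0125,-.17,.392)]'
python3 - <<'E'
from station import r
import cv2,numpy as np
a=r.capture("side")["frame"][0:200,170:370,::-1];b=r.capture("scene")["frame"][20:220,60:260,::-1]
cv2.imwrite("pics/s4.png",cv2.resize(np.hstack([a,b]),None,fx=2,fy=2,interpolation=cv2.INTER_CUBIC))
E
```

```text
t 10.0 rotvec [-0.0005 -0.0024 -0.0004] F [-0.5 -0.1  0.3] w 0.004
(0.0125, -0.17, 0.392) -> mm [ -0.9 175.1   0.2]
tcp rack [ 0.0115 -0.3451] 0.3923
```

View pics/s4.png

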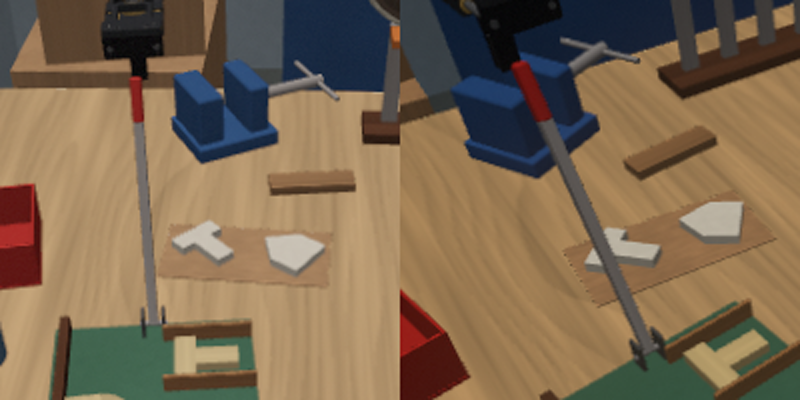

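The closed fingers, at about (137,65) on the left and (510,55) on the right, stand just outside the red grip and in line with the bar. I push towards the catch until the bar is past upright.

```bash
python3 -m pendant '[[[0,15,0],[0,0,0]],[[0,35,0],[0,0,0]],[[0,55,0],[0,0,0]],[[0,75,0],[0,0,0]],[[0,95,0],[0,0,0]],[[0,115,0],[0,0,0]],[[0,135,0],[0,0,0]],[[0,150,0],[0,0,0]],[[0,165,0],[0,0,0]],[[0,178,0],[0,0,0]]]'; python3 -m pendant '[[[0,4,0],[0,0,0]],[[0,4,0],[0,0,0]],[[0,-15,0],[0,0,0]],[[0,-40,0],[0,0,0]],[[0,-60,0],[0,0,0]],[[0,-60,0],[0,0,0]],[[0,-60,0],[0,0,0]],[[0,-60,0],[0,0,0]],[[0,-60,0],[0,0,0]],[[0,-60,0],[0,0,0]]]'; python3 -m pendant '[[[0,0,0],[0,0,0]],[[0,0,0],[0,0,0]],[[0,0,0],[0,0,0]],[[0,0,0],[0,0,0]],[[0,0,0],[0,0,0]],[[0,0,0],[0,0,0]],[[0,0,0],[0,0,0]],[[0,0,0],[0,0,0]],[[0,0,0],[0,0,0]],[[0,0,0],[0,0,0]]]' >/dev/null
python3 -m pendant '[[[0,0,0],[0,0,0]],[[0,0,0],[0,0,0]],[[0,0,0],[0,0,0]],[[0,0,0],[0,0,0]],[[0,0,0],[0,0,0]],[[0,0,0],[0,0,0]],[[0,0,0],[0,0,0]],[[0,0,0],[0,0,0]],[[0,0,0],[0,0,0]],[[0,0,0],[0,0,0]]]' >/dev/null
python3 - <<'E'
from station import r
import cv2,numpy as np
a=r.capture("side")["frame"][130:290,170:330,::-1];b=r.capture("scene")["frame"][172:332,127:335,::-1]
cv2.imwrite("pics/s5.png",cv2.resize(np.hstack([a,b]),None,fx=2.15,fy=2.15,interpolation=cv2.INTER_CUBIC))
E
```

```text
time_s: 11.1
tcp_pos: [0.6137, -0.1927, 0.3913]
ee_rot: [[-0.993, -0.116, -0.003], [-0.116, 0.993, -0.0], [0.003, 0.0, -1.0]]
wrist_force: [-0.1, 0.2, -0.1]
gripper_width: 0.006
gripper_force: 0.0
time_s: 12.1
tcp_pos: [0.6208, -0.253, 0.3916]
ee_rot: [[-0.993, -0.116, -0.003], [-0.116, 0.993, -0.0], [0.003, -0.0, -1.0]]
wrist_force: [-0.6, -0.7, -0.4]
gripper_width: 0.008
gripper_force: 0.0
```

View pics/s5.png

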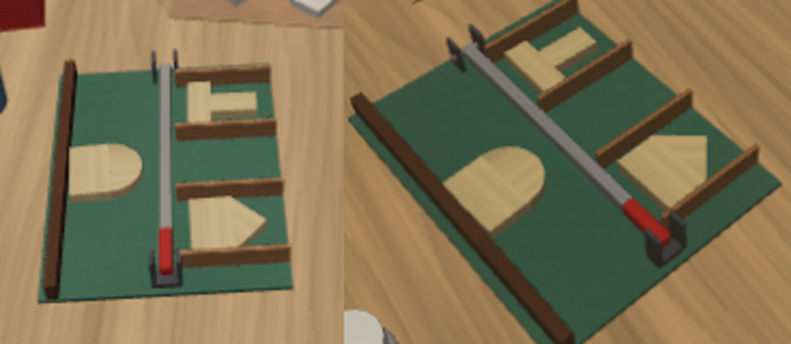

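The bar is down, with its red grip in the catch at left (166,255) and right (650,225). The arch is flush with the rail, the other two blanks are in their lanes, and the robot is clear. I hand in.

```bash
python3 -c "
from station import r
print(r.finish_job())"
```

```text
the job is handed in; nothing more can be done
None
```

The job is handed in: in the last pictures the arch blank, which matches the sample on the small red mat, lies flush against the stop rail, the latch bar is down in its catch, and the tee and gable are still in their lanes; no verdict came back.

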